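# Fit the D-bore cam on its shaft

### The arm

A 7-joint arm with a two-finger parallel gripper is mounted at the origin on the work surface. World frame = base frame: x ahead of the robot, y to its left, z up, the work surface at z = 0. Lengths are in m, angles in degrees, forces in N, time in s.
With the tool pointing down it reaches from about 0.425 to 0.95 m from the base axis. Payload 4.7 kg.
Tool frame: the origin (TCP) lies midway between the tips of the shut fingers; the grasp point (between the pads) lies 19 mm behind it; z points along the fingers, y is the line along which they close (so a half turn about z gives the same grasp; the last joint's range is limited). The gripper opens to 85 mm and grips with 20 to 120 N. Pads are 22 mm wide; open, the fingers measure 114 mm over their backs; the gripper's body (76 mm by 85 mm) begins 54 mm behind the grasp point. The pads swing forward as they close: fully open they stand 13 mm farther back than shut.
Start: joints at [-69.15, 26.849, -2.785, 87.806, 1.381, 65.374, -4.715], TCP at [0.258, 0.624, 0.231] pointing down, gripper open.
Joint ranges: [-148.3, 148.3], [-19.14, 114.17], [-79.39, 73.82], [5.75, 140.21], [-59.74, 239.74], [12.07, 113.84], [-152.46, 152.46]. Speed limits (degrees/s): [147.25, 147.25, 180, 180, 180, 180, 180].

### API

Orientations are given as a 3x3 rotation matrix whose columns are the frame's x, y, z axes.
In Python, from plant import * gives the robot as it stands.
- The arm moves only by the tool play_rows, never from a script. Its argument "commands" is one flat list of numbers, 5 for each row, row after row: the finger opening in mm, from 0 to 85.4, then the shift along the tool's x, y, z as a fraction of full scale, then the turn about the tool's z as a fraction of full scale. In form: [jaw, tx, ty, tz, roll, jaw, tx, ty, tz, roll, ...]. A call has 1 to 10 rows; each row is the pose to reach, as a shift and turn from the pose commanded when the call began, along the tool's axes at that moment; what a row does not reach only later rows make up. Full scale, the value 1, is 600 mm for a shift and 90 degrees for a turn. A row lasts 1/12 s, in which the tool goes at most 41.7 mm and 7.16 degrees, less where a joint would pass 70% of its speed; a pose out of reach is approached as far as the arm can. A call with a number of a shift or a turn outside -1 to 1 is refused whole. A call with a gripper value outside its range is refused whole. The fingers move at their own pace and stop on an object; "force" is the grip in N (left out, the last holds). Time passes only in rows, so rows that repeat a pose let the fingers close. It gives the time, the measured TCP pose, the force, the opening and the grip force at its end, in the units of the state.
- observe(): the state, without advancing time (a new reading comes with each control period).
- capture(name): name is "scene" or "top"; returns a dict with "pixels" (420x560x3 uint8, red, green, blue), "depth" (420x560 float32, m along the optical axis (not along the pixel's ray), 0 where there is no reading), "fx", "fy", "cx", "cy" (pixels), "extrinsics" (4x4, takes a point from camera to world coordinates). Camera axes: x right, y up, looking along -z (the intrinsics and any distortion apply to the point x, -y, -z); pixel columns grow to the right and rows downward; lengths in m; the calibration is good to about 2 mm. A picture is of the moment at which its call begins.
- finish_job(): hands the job in; it is judged then, once.
The state is a dict: "t": time; "joint_positions": joint angles; "joint_velocities": joint speeds; "joint_efforts": joint torques, N m; "tool_pos": TCP position; "tcp_rot": TCP orientation; "ft_force": force on the tool from outside, world axes, zero at the start; "wrist_torque": the same for the moment, N m; "finger_gap": opening from 0.0 (shut) to 1.0 (fully open); "finger_force": force on a finger pad.
Only numpy, scipy, OpenCV 4.12 (cv2) and the standard library are available. Lean on these libraries where they do the work, as an engineer would, in place of code of your own. Each camera call takes 0.05 s, during which the arm holds its last target. There are 200 camera calls.

### The job

Pick up the cam with the D-shaped bore and fit it onto the upright flatted shaft, turned so that the flat of its bore meets the flat of the shaft, until it lies level and fully home on the shaft's shoulder, then let go. Leave the look-alike cam with the small round bore where it lies.

Things in the scene. Friction and masses are not known exactly. Their poses are not given: they have to be found in the camera images.
- cam: The cam to fit: bare aluminium plate lying flat, 24 mm thick, egg-shaped, 50 wide, 80 long. Origin: bore axis, underside; z up, x to the nose. Round heel (radius 25) to x = -25; straight flanks y = +-25 from x = 0 to 20; rounded nose tip at x = 55. Large D-shaped through-bore: radius 16, its flat at x = +7, on the nose side. 0.13 to 0.27 kg.
- cam_nose (a point): Tip of the nose of the D-bore cam, 55 mm along its x from the bore axis, at half thickness (12 mm above its underside).
- round_cam: The look-alike that must stay where it is: same material, outline and thickness, same origin and axes, but with a plain round through-bore of only 20 mm diameter. The two cams may lie in either place.
- seat (a point): Centre of the shoulder the cam must lie on, 28 mm above the table; z up, x where the shaft's flat (and a fitted nose) points. Fixed bearing: round grey flange, 110 diameter, 16 mm thick; on it a dark collar, 44 diameter, its top the shoulder; bright steel D-shaft, radius 14, flat at x = +5, standing 42 mm above the shoulder, straight for 28, then tapering to 0.6 size at the top.
Not all that is in view belongs to the job. Leave any blue or yellow look-alike of the cam alone.

How it is judged (in metres and radians):
At the end, for the whole second after the job is handed in: The D-bore cam is on the shaft and at rest: bore axis within 10 mm of the shaft axis, underside within 5 mm of the shoulder's height, level within 7 degrees, its nose to the side that the shaft's flat faces (nose tip more than 40 mm out along the flat's direction) (horizontal distance between cam and seat below 0.01 m and z of cam in the frame of seat between -0.005 and 0.005 m and x of cam_nose in the frame of seat above 0.04 m and angle between cam's own z axis and vertical below 0.12 rad and linear speed of cam below 0.02 m/s); the robot touches nothing.
It fails at once if the round-bore cam is moved more than 30 mm (distance of round_cam from where it was at the start of the episode above 0.03 m).
It also fails if it takes over 40 s, if anything falls off the work surface, if the arm or the gripper's body presses on something with over 40 N, if the wrist force passes 120 N, or if a joint passes its speed limit or range.

## Working session

There is one attempt and no reset: what is moved stays moved. The work goes in short steps, Python scripts to look and compute and a tool call to move; the robot and the scene stay as the last step left them, time stands still between calls to the robot, and variables do not carry over. Pictures are saved under pics/ and viewed, at most 10 in all, crops included, and the job is handed in when it is done.

Besides the shell and the picture viewer there is one more tool, called after ">>>" as a command line: name --argument value ..., lists and objects as JSON in quotes. play_rows: Moves the arm, as the interface text tells. Its arguments: {"type":"object","properties":{"commands":{"type":"array"},"force":{"type":"number"}},"required":["commands"]}

```bash
mkdir -p pics; cat > h.py <<'E'
from plant import *
import numpy as np, cv2
def cloud(c):
    d=c["depth"]; v,u=np.mgrid[0:d.shape[0],0:d.shape[1]]
    p=np.stack([(u-c["cx"])/c["fx"]*d,-(v-c["cy"])/c["fy"]*d,-d],-1)
    E=np.array(c["extrinsics"]); return p@E[:3,:3].T+E[:3,3]
def save(c,n): cv2.imwrite("pics/"+n+".png",np.ascontiguousarray(c["pixels"][:,:,::-1]))
E
python3 - <<'E'
from h import *
for n in("scene","top"):
    c=capture(n); save(c,n+"0"); np.savez(n+"0.npz",**{k:np.array(v) for k,v in c.items()})
    print(n,[k for k in c],c["fx"],c["cx"],c["cy"],np.round(c["extrinsics"],3).tolist())
print(observe())
E
```

```text
scene ['pixels', 'depth', 'fx', 'fy', 'cx', 'cy', 'extrinsics'] 526.8040135952044 275.38196876752215 215.0149528686677 [[-0.71, -0.428, 0.559, 1.213], [0.704, -0.426, 0.568, 0.639], [-0.005, 0.797, 0.604, 0.797], [0.0, 0.0, 0.0, 1.0]]
top ['pixels', 'depth', 'fx', 'fy', 'cx', 'cy', 'extrinsics'] 507.2513573846814 281.4755048186608 209.87359971473717 [[0.02, 0.977, -0.212, 0.283], [-1.0, 0.019, -0.003, -0.077], [0.001, 0.212, 0.977, 1.058], [0.0, 0.0, 0.0, 1.0]]
{'t': 0.1, 'joint_positions': array([-69.1505929 ,  26.89288436,  -2.78727899,  87.86660324,
         1.37948457,  65.3760921 ,  -4.71710404]), 'joint_velocities': array([ 0.01981008, -0.07249672, -0.06445381, -0.1963997 , -0.00710112,
       -0.01418263, -0.01094887]), 'joint_efforts': array([ 5.25364649e-04, -5.11516070e+01, -4.72149812e-02, -2.38390321e+01,
        1.07479503e-02,  4.39204960e-03, -2.07846711e-05]), 'tool_pos': array([0.25811841, 0.62312588, 0.23036622]), 'tcp_rot': array([[-9.23858429e-01,  3.82733798e-01, -6.65369391e-04],
       [ 3.82734376e-01,  9.23856950e-01, -1.65328903e-03],
       [-1.80634553e-05, -1.78206475e-03, -9.99998412e-01]]), 'ft_force': array([-0.02687805, -0.27830433,  0.58581988]), 'wrist_torque': array([-0.05054961,  0.00308622,  0.08467798]), 'finger_force': 0.0, 'finger_gap': 0.9970511206637633}
```

View pics/top0.png

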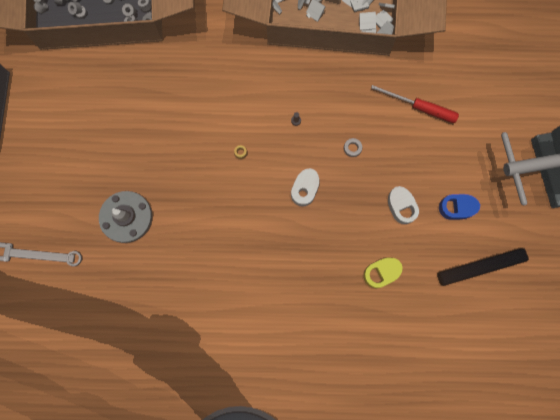

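View pics/scene0.png

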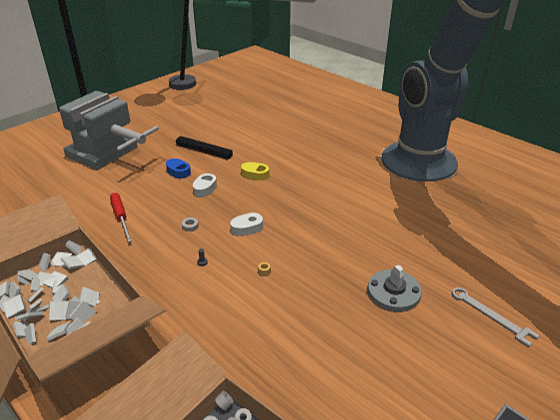

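```bash
python3 - <<'E'
from h import *
T=np.load("top0.npz");S=np.load("scene0.npz")
z=lambda c,r0,r1,c0,c1,s:cv2.resize(np.ascontiguousarray(c["pixels"][r0:r1,c0:c1,::-1]),(400,300),interpolation=s)
I=cv2.INTER_CUBIC
cv2.imwrite("pics/crop.png",np.vstack([np.hstack([z(T,186,234,92,156,I),z(T,180,228,372,436,I)]),np.hstack([z(S,256,316,355,435,I),z(S,160,208,175,239,I)])]))
for n,c in(("top",T),("scene",S)):
  P=cloud(c); print(n,"table z",np.median(P[...,2][(abs(P[...,2])<.02)]))
P=cloud(T)
E=T["extrinsics"]
for nm,(u,v) in dict(D=(404,205),R=(306,187)).items():
  m=np.zeros(P.shape[:2],np.uint8); s=np.s_[v-28:v+29,u-28:u+29]
  m[s]=(P[s][...,2]>.019)&(P[s][...,2]<.032)
  print(nm,"top z",np.median(P[...,2][m>0]),m.sum())
  cs,h=cv2.findContours(m,cv2.RETR_CCOMP,cv2.CHAIN_APPROX_NONE)
  # project pixels onto plane z=.024
  def pr(uv):
    d=np.c_[(uv[:,0]-T["cx"])/T["fx"],-(uv[:,1]-T["cy"])/T["fy"],-np.ones(len(uv))]@E[:3,:3].T
    return E[:3,3]+d*((.024-E[2,3])/d[:,2])[:,None]
  o=max(cs,key=cv2.contourArea); f=np.zeros_like(m); cv2.drawContours(f,[o],-1,1,-1)
  q=pr(np.argwhere(f)[:,::-1].astype(float))[:,:2]; C=q.mean(0)
  w,V=np.linalg.eigh(np.cov(q.T)); a=V[:,1]
  b=pr(np.argwhere((f>0)&(m==0))[:,::-1].astype(float))[:,:2]; B=b.mean(0)
  if (B-C)@a>0:a=-a
  l=(q-C)@a; t=(q-C)@[-a[1],a[0]]
  print(" centroid",C,"ang",np.degrees(np.arctan2(a[1],a[0])),"len",l.min(),l.max(),"wid",t.min(),t.max(),"bore",B,len(b),"origin from ends",C+a*((l.min()+l.max())/2-.015))
  
# flange / shaft
for n,c,(u,v) in(("top",T,(123,213)),("scene",S,(395,285))):
  P=cloud(c); s=P[v-40:v+40,u-40:u+40].reshape(-1,3)
  for a,b in((.011,.020),(.024,.032),(.060,.068),(.067,.075)):
    k=s[(s[:,2]>a)&(s[:,2]<b)][:,:2].astype(np.float32)
    if len(k)>3: print(n,a,b,len(k),cv2.minEnclosingCircle(k),k.mean(0))
E
```

```text
top table z 0.00037703569711733387
scene table z -0.00023328413234324774
D top z 0.02417752675805085 638
 centroid [ 0.52522919 -0.32827475] ang 23.47541033502556 len -0.03867747139528769 0.040157881801770746 wid -0.025450742549255164 0.026858107139273304 bore [ 0.51033582 -0.33505573] 132 origin from ends [ 0.51214966 -0.33395522]
R top z 0.024174004711912334 675
 centroid [ 0.56001146 -0.12236302] ang -20.931168553898228 len -0.03875002311426781 0.040867568119666915 wid -0.02492181753031854 0.024848799159279254 bore [ 0.54758235 -0.11732153] 64 origin from ends [ 0.54699021 -0.11738257]
top 0.011 0.02 1566 ((0.48981964588165283, 0.2557964622974396), 0.055646248161792755) [0.48864704 0.25361454]
top 0.024 0.032 235 ((0.4901365041732788, 0.2560179829597473), 0.04790674149990082) [0.49017817 0.25220075]
top 0.06 0.068 40 ((0.48641079664230347, 0.25444096326828003), 0.012190877459943295) [0.48420334 0.25171214]
top 0.067 0.075 54 ((0.4884110391139984, 0.25569355487823486), 0.009567939676344395) [0.48739186 0.2558382 ]
scene 0.011 0.02 1138 ((0.49134406447410583, 0.2562223970890045), 0.05655880272388458) [0.4995627 0.2608612]
scene 0.024 0.032 190 ((0.4974697232246399, 0.25765103101730347), 0.04495757445693016) [0.4976026  0.25856704]
scene 0.06 0.068 39 ((0.49126628041267395, 0.2555517554283142), 0.012028737924993038) [0.49281266 0.2575657 ]
scene 0.067 0.075 37 ((0.4903281629085541, 0.2565314769744873), 0.009057682007551193) [0.48959494 0.2572205 ]
```

View pics/crop.png

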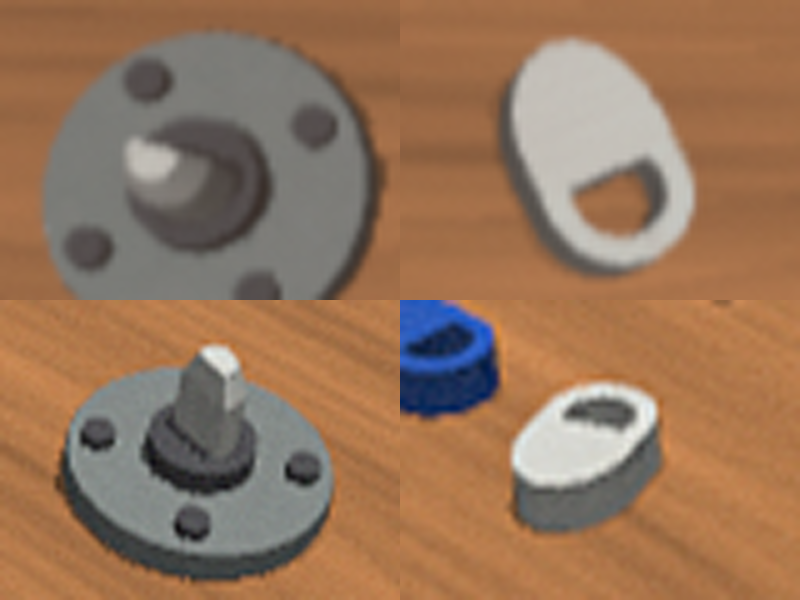

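```bash
python3 - <<'E'
from h import *
from scipy.optimize import minimize
A=np.array([.4905,.256])
for n in("scene","top"):
  c=np.load(n+"0.npz");P=cloud(c).reshape(-1,3)
  k=(np.linalg.norm(P[:,:2]-A,axis=1)<.018)&(P[:,2]>.031)&(P[:,2]<.054)
  q=P[k][:,:2]-A
  # D-profile: fit angle & centre offset by distance to outline
  best=[]
  def cost(p,full=False):
    a=p[0];r=q-p[1:]; x=r@[np.cos(a),np.sin(a)]; y=r@[-np.sin(a),np.cos(a)]
    d=np.maximum(np.hypot(x,y)-.014,x-.005)
    return np.sum(np.minimum(np.abs(d),.004))*1e3+ 2e5*np.sum(p[1:]**2)*.5
  for a0 in np.radians(np.arange(-180,180,15)):
    r=minimize(cost,[a0,0,0],method="Nelder-Mead",options=dict(initial_simplex=[[a0,0,0],[a0+.2,0,0],[a0,.002,0],[a0,0,.002]])); best.append((r.fun,np.degrees(r.x[0])%360,*np.round(r.x[1:],4)))
  best.sort(); print(n,k.sum(),best[:4])
# cams in the scene camera
c=np.load("scene0.npz");P=cloud(c)
m=(P[...,2]>.019)&(P[...,2]<.030)&(np.hypot(P[...,0]-.525,P[...,1]+.328)<.05); q=P[m][:,:2]
print(m.sum(),cv2.minAreaRect((q*1000).astype(np.float32)))
E
```

```text
scene 113 [(np.float64(98.62246746711187), np.float64(344.1291004926019), np.float64(-0.0002), np.float64(-0.0005)), (np.float64(98.62247683705291), np.float64(344.1290438773753), np.float64(-0.0002), np.float64(-0.0005)), (np.float64(98.62254710737099), np.float64(344.1287992163224), np.float64(-0.0002), np.float64(-0.0005)), (np.float64(98.62258237805966), np.float64(344.1280518482112), np.float64(-0.0002), np.float64(-0.0005))]
top 49 [(np.float64(29.299379976046566), np.float64(106.67983475773136), np.float64(0.0002), np.float64(0.0)), (np.float64(29.29938540604473), np.float64(106.68063923224338), np.float64(0.0002), np.float64(0.0)), (np.float64(29.299413126128574), np.float64(106.68065247676664), np.float64(0.0002), np.float64(0.0)), (np.float64(29.299434297635315), np.float64(106.68290139177022), np.float64(0.0002), np.float64(0.0))]
271 ((527.2962036132812, -327.4879455566406), (84.23185729980469, 51.86586380004883), 28.04640007019043)
```

D-cam chosen at top (404,205), D-shaped bore seen in the crop. The other candidates are white at (306,187) with a small round bore, blue at (460,207) and yellow at (384,272). The shaft at (123,213) has its flat facing about -16°. In world terms the D-cam is at about (0.512, -0.334) at 24.5°, and the seat at (0.4905, 0.256).

>>> play_rows --commands '[85, -0.64, -0.5, 0, 1, 85, -0.64, -0.5, 0, 1, 85, -0.64, -0.5, 0, 1, 85, -0.64, -0.5, 0, 1, 85, -0.64, -0.5, 0, 1, 85, -0.64, -0.5, 0, 1, 85, -0.64, -0.5, 0, 1, 85, -0.64, -0.5, 0, 1, 85, -0.64, -0.5, 0, 1, 85, -0.64, -0.5, 0, 1]' --force 60

```text
t: 0.93
tool_pos: [0.4638, 0.2589, 0.2312]
tcp_rot: [[0.078, 0.997, -0.0], [0.997, -0.078, 0.0], [0.0, -0.0, -1.0]]
ft_force: [0.7, 0.9, -0.1]
finger_gap: 0.996
finger_force: 0.0
```

```bash
cat > go.py <<'E'
import sys
from h import *
# target TCP x y z, yaw (deg) of tool y
def go(x,y,z,yaw):
    s=observe(); R=s["tcp_rot"]; p=s["tool_pos"]
    d=R.T@(np.array([x,y,z])-p); cy=np.degrees(np.arctan2(R[1,1],R[0,1]))
    r=-((yaw-cy+180)%360-180)
    print("t",round(s["t"],2),"pos",np.round(p,4),"yaw",round(cy,2),"q",np.round(s["joint_positions"],1),"F",np.round(s["ft_force"],1),"gap",s["finger_gap"])
    print("cmd",np.round(d/.6,4),"roll",round(r/90,4),"rows",np.linalg.norm(d)/.0417,abs(r)/7.16)
if __name__=="__main__": go(*map(float,sys.argv[1:]))
E
python3 go.py .5225 -.329 .1 -65.5
```

```text
t 0.93 pos [0.4638 0.2589 0.2312] yaw -4.47 q [-49.4  13.5  18.8 108.3  -5.1  59.  -33. ] F [ 0.7  0.9 -0.1] gap 0.9963948038638276
cmd [-0.9693  0.174   0.2185] roll 0.6781 rows 14.513955367502609 8.523987444895978
```

>>> play_rows --commands '[85, -0.97, 0.17, 0.1, 0.68, 85, -0.97, 0.17, 0.1, 0.68, 85, -0.97, 0.17, 0.1, 0.68, 85, -0.97, 0.17, 0.1, 0.68, 85, -0.97, 0.17, 0.1, 0.68, 85, -0.97, 0.17, 0.1, 0.68, 85, -0.97, 0.17, 0.1, 0.68, 85, -0.97, 0.17, 0.1, 0.68, 85, -0.97, 0.17, 0.1, 0.68, 85, -0.97, 0.17, 0.1, 0.68]'

```text
t: 1.77
tool_pos: [0.5051, -0.1531, 0.1889]
tcp_rot: [[0.909, 0.416, -0.0], [0.416, -0.909, 0.0], [-0.0, -0.0, -1.0]]
ft_force: [1.2, 0.8, -0.5]
finger_gap: 0.995
finger_force: 0.0
```

```bash
python3 go.py .5225 -.329 .06 -65.5
```

```text
t 1.77 pos [ 0.5051 -0.1531  0.1889] yaw -65.43 q [-19.8  18.3  39.8 112.3 -14.3  54.4 -38.4] F [ 1.2  0.8 -0.5] gap 0.9949437112779049
cmd [-0.0956  0.2788  0.2147] roll 0.0008 rows 5.246396163134945 0.00975589449169852
```

>>> play_rows --commands '[85, -0.095, 0.28, 0.1, 0, 85, -0.095, 0.28, 0.1, 0, 85, -0.095, 0.28, 0.1, 0, 85, -0.095, 0.28, 0.1, 0, 85, -0.095, 0.28, 0.15, 0, 85, -0.095, 0.28, 0.15, 0, 85, -0.095, 0.28, 0.15, 0, 85, -0.095, 0.28, 0.15, 0]'

```text
t: 2.43
tool_pos: [0.524, -0.3272, 0.0991]
tcp_rot: [[0.908, 0.418, -0.0], [0.418, -0.908, 0.001], [0.0, -0.001, -1.0]]
ft_force: [0.2, -0.0, 0.7]
finger_gap: 0.999
finger_force: 0.0
```

```bash
python3 go.py .5225 -.329 .001 -65.5
```

```text
t 2.43 pos [ 0.524  -0.3272  0.0991] yaw -65.3 q [  2.9  33.3  35.4 104.6 -24.6  50.  -15.3] F [ 0.2 -0.   0.7] gap 0.9993225545701991
cmd [-0.0035  0.0018  0.1635] roll 0.0023 rows 2.3524823791529035 0.02839256111529593
```

>>> play_rows --commands '[85, -0.0035, 0.002, 0.04, 0.002, 85, -0.0035, 0.002, 0.08, 0.002, 85, -0.0035, 0.002, 0.12, 0.002, 85, -0.0035, 0.002, 0.145, 0.002, 85, -0.0035, 0.002, 0.163, 0.002, 85, -0.0035, 0.002, 0.163, 0.002, 85, -0.0035, 0.002, 0.163, 0.002]'

```text
t: 3.02
tool_pos: [0.5235, -0.3292, 0.0024]
tcp_rot: [[0.909, 0.416, 0.002], [0.416, -0.909, -0.0], [0.001, 0.001, -1.0]]
ft_force: [1.0, -0.7, 0.3]
finger_gap: 0.993
finger_force: 0.0
```

>>> play_rows --commands '[35, 0, 0, 0, 0, 35, 0, 0, 0, 0, 35, 0, 0, 0, 0, 35, 0, 0, 0, 0, 35, 0, 0, 0, 0, 35, 0, 0, 0, 0, 35, 0, 0, 0, 0, 35, 0, 0, 0, 0]' --force 60

```text
t: 3.68
tool_pos: [0.5233, -0.3304, 0.0028]
tcp_rot: [[0.91, 0.415, 0.002], [0.415, -0.91, -0.001], [0.002, 0.001, -1.0]]
ft_force: [-0.4, -0.0, 6.7]
finger_gap: 0.571
finger_force: 64.5
```

```bash
python3 go.py .5225 -.329 .15 -65.5; python3 -c "
from h import *
c=capture('top'); save(c,'grasp'); c2=capture('scene')
cv2.imwrite('pics/g.png',np.hstack([cv2.resize(np.ascontiguousarray(x['pixels'][a:a+90,b:b+120,::-1]),(400,300),interpolation=2) for x,a,b in((c,160,340),(c2,130,140))]))"
```

```text
t 3.68 pos [ 0.5233 -0.3304  0.0028] yaw -65.51 q [  7.   40.6  30.2 107.  -30.3  40.5 -10.8] F [-0.4 -0.   6.7] gap 0.5713461356025314
cmd [ 2.000e-04 -2.300e-03 -2.453e-01] roll -0.0001 rows 3.5292646367257734 0.0014053827795248454
```

View pics/g.png

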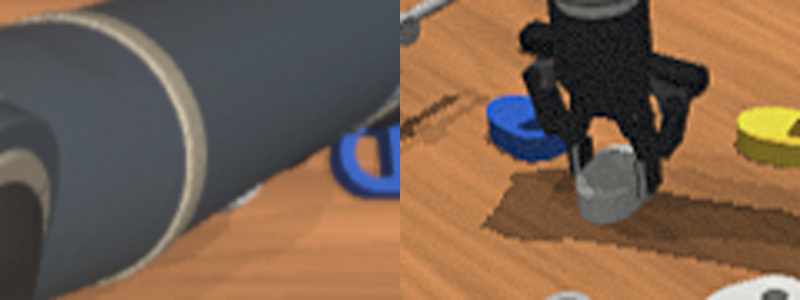

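The left crop shows the arm hiding the cam in the top view. The right crop shows the cam held flank to flank between the fingers at about (610,185), with gap 48.6 mm, as expected. I'll lift and measure it in the hand.

>>> play_rows --commands '[35, 0, 0, -0.04, 0, 35, 0, 0, -0.09, 0, 35, 0, 0, -0.14, 0, 35, 0, 0, -0.2, 0, 35, 0, 0, -0.25, 0, 35, 0, 0, -0.3, 0, 35, 0, 0, -0.3, 0, 35, 0, 0, -0.3, 0]'

```text
t: 4.45
tool_pos: [0.5229, -0.3303, 0.1829]
tcp_rot: [[0.91, 0.415, 0.003], [0.415, -0.91, -0.001], [0.002, 0.002, -1.0]]
ft_force: [0.5, 0.5, -2.6]
finger_gap: 0.573
finger_force: 63.6
```

```bash
python3 go.py .5005 .2 .18 -106
```

```text
t 4.45 pos [ 0.5229 -0.3303  0.1829] yaw -65.51 q [  0.2  27.8  39.2 100.8 -20.3  58.4 -18.6] F [ 0.5  0.5 -2.6] gap 0.5728708471847891
cmd [ 0.3324 -0.8198  0.004 ] roll 0.4499 rows 12.727851598319127 5.654793152777816
```

>>> play_rows --commands '[35, 0.33, -0.82, 0, 0.1, 35, 0.33, -0.82, 0, 0.2, 35, 0.33, -0.82, 0, 0.3, 35, 0.33, -0.82, 0, 0.4, 35, 0.33, -0.82, 0, 0.45, 35, 0.33, -0.82, 0, 0.45, 35, 0.33, -0.82, 0, 0.45, 35, 0.33, -0.82, 0, 0.45, 35, 0.33, -0.82, 0, 0.45, 35, 0.33, -0.82, 0, 0.45]'

```text
t: 5.28
tool_pos: [0.5019, 0.0836, 0.1798]
tcp_rot: [[0.961, -0.276, -0.003], [-0.276, -0.961, -0.001], [-0.003, 0.002, -1.0]]
ft_force: [1.2, 0.9, -2.6]
finger_gap: 0.568
finger_force: 63.6
```

```bash
python3 go.py .5020 .2527 .15 -106
```

```text
t 5.28 pos [0.5019 0.0836 0.1798] yaw -106.0 q [ -54.9   19.6   50.8  115.4  -18.8   53.6 -100.3] F [ 1.2  0.9 -2.6] gap 0.5682078926563999
cmd [-0.0774 -0.2711  0.0494] roll 0.0 rows 4.1179014615865315 0.00046959156578756523
```

>>> play_rows --commands '[35, -0.077, -0.27, 0, 0, 35, -0.077, -0.27, 0, 0, 35, -0.077, -0.27, 0, 0, 35, -0.077, -0.27, 0.05, 0, 35, -0.077, -0.27, 0.08, 0, 35, -0.077, -0.27, 0.08, 0, 35, -0.077, -0.27, 0.08, 0, 35, -0.077, -0.27, 0.08, 0]'

```text
t: 5.95
tool_pos: [0.5043, 0.2481, 0.1332]
tcp_rot: [[0.961, -0.278, -0.0], [-0.278, -0.961, -0.002], [0.0, 0.002, -1.0]]
ft_force: [-0.4, 0.3, -1.4]
finger_gap: 0.571
finger_force: 63.7
```

```bash
python3 go.py .5022 .2526 .1 -106; python3 - <<'E'
from h import *
s=observe();R=s["tcp_rot"];p=s["tool_pos"]
c=capture('scene'); t=capture('top')
cv2.imwrite('pics/hv.png',np.hstack([cv2.resize(np.ascontiguousarray(x['pixels'][a:a+90,b:b+120,::-1]),(400,300),interpolation=2) for x,a,b in((c,215,330),(t,160,60))]))
P=cloud(c); q=(P.reshape(-1,3)-p)@R; I=c["pixels"].reshape(-1,3).astype(int)
k=(abs(q[:,0])<.07)&(abs(q[:,1])<.04)&(abs(q[:,2])<.05)&(I.min(1)>90); q=q[k]
print(len(q),np.percentile(q,[1,5,50,95,99],axis=0).round(4))
f=q[abs(q[:,1])<.01]; print("nose x",np.sort(f[:,0])[-6:])
E
```

```text
t 5.95 pos [0.5043 0.2481 0.1332] yaw -106.14 q [ -64.3   28.1   45.3  111.1  -25.3   51.3 -112.2] F [-0.4  0.3 -1.4] gap 0.5706355001963704
cmd [-0.0055 -0.0064  0.0553] roll -0.0016 rows 0.8045366052096465 0.01983042210002707
608 [[-0.0235 -0.0265 -0.0235]
 [-0.0187 -0.0235 -0.0224]
 [ 0.021  -0.0042 -0.02  ]
 [ 0.0431  0.0208 -0.002 ]
 [ 0.0448  0.0249  0.0011]]
nose x [0.04490025 0.04512499 0.04521895 0.04538169 0.04616935 0.04617825]
```

View pics/hv.png

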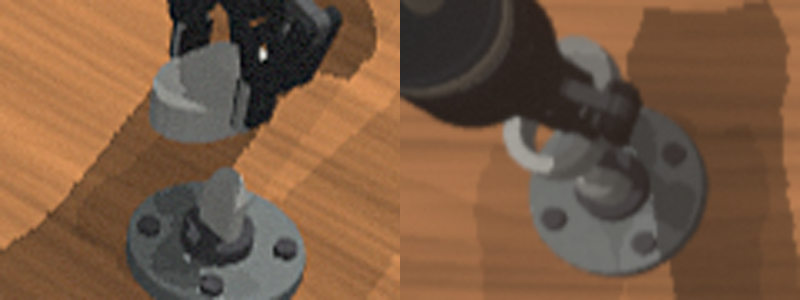

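>>> play_rows --commands '[35, -0.0065, -0.0063, 0.03, 0, 35, -0.0065, -0.0063, 0.055, 0, 35, -0.0065, -0.0063, 0.08, 0, 35, -0.0065, -0.0063, 0.08, 0, 35, -0.0065, -0.0063, 0.08, 0, 35, -0.0065, -0.0063, 0.08, 0]'

```text
t: 6.55
tool_pos: [0.5027, 0.2542, 0.0868]
tcp_rot: [[0.961, -0.277, 0.002], [-0.277, -0.961, 0.001], [0.002, -0.002, -1.0]]
ft_force: [0.8, -0.5, -1.5]
finger_gap: 0.57
finger_force: 63.6
```

```bash
python3 go.py .5016 .2528 .06 -106
```

```text
t 6.55 pos [0.5027 0.2542 0.0868] yaw -106.09 q [ -62.3   31.7   42.1  112.9  -29.2   46.3 -109.8] F [ 0.8 -0.5 -1.5] gap 0.5702057463598577
cmd [-0.0012  0.0029  0.0447] roll -0.001 rows 0.6446172203336846 0.012393679310032858
```

>>> play_rows --commands '[35, -0.001, 0.002, 0.015, 0, 35, -0.001, 0.002, 0.03, 0, 35, -0.001, 0.002, 0.04, 0, 35, -0.001, 0.002, 0.05, 0, 35, -0.001, 0.002, 0.055, 0, 35, -0.001, 0.002, 0.055, 0, 35, -0.001, 0.002, 0.055, 0]'

```text
t: 7.13
tool_pos: [0.5007, 0.2536, 0.0522]
tcp_rot: [[0.961, -0.276, -0.0], [-0.276, -0.961, -0.0], [-0.0, 0.0, -1.0]]
ft_force: [-0.7, -0.4, -2.6]
finger_gap: 0.572
finger_force: 63.8
```

```bash
python3 go.py .5016 .2528 .03 -106
```

```text
t 7.13 pos [0.5007 0.2536 0.0522] yaw -106.01 q [ -60.4   34.3   39.5  114.1  -31.9   42.8 -107.5] F [-0.7 -0.4 -2.6] gap 0.5718232034549803
cmd [0.0018 0.0009 0.037 ] roll -0.0001 rows 0.5330773529424713 0.0012406899807424908
```

>>> play_rows --commands '[35, 0.001, 0.0005, 0.006, 0, 35, 0.001, 0.0005, 0.012, 0, 35, 0.001, 0.0005, 0.018, 0, 35, 0.001, 0.0005, 0.024, 0, 35, 0.001, 0.0005, 0.03, 0, 35, 0.001, 0.0005, 0.03, 0, 35, 0.001, 0.0005, 0.03, 0]'

```text
t: 7.72
tool_pos: [0.501, 0.2532, 0.0341]
tcp_rot: [[0.961, -0.276, -0.0], [-0.276, -0.961, -0.0], [-0.0, 0.0, -1.0]]
ft_force: [0.2, 0.6, -2.6]
finger_gap: 0.568
finger_force: 63.8
```

```bash
python3 go.py .5016 .2528 .03 -106
```

```text
t 7.72 pos [0.501  0.2532 0.0341] yaw -106.01 q [ -59.2   35.8   38.1  114.5  -33.4   41.  -106.3] F [ 0.2  0.6 -2.6] gap 0.5682001327474785
cmd [0.0011 0.0003 0.0069] roll -0.0001 rows 0.10031662043718431 0.0013716204752796397
```

Free so far, with no contact force. Last few millimetres to the shoulder.

>>> play_rows --commands '[35, 0, 0, 0.003, 0, 35, 0, 0, 0.005, 0, 35, 0, 0, 0.006, 0, 35, 0, 0, 0.006, 0, 35, 0, 0, 0.006, 0]'

```text
t: 8.13
tool_pos: [0.5012, 0.2533, 0.0309]
tcp_rot: [[0.961, -0.276, 0.0], [-0.276, -0.961, 0.0], [0.0, -0.0, -1.0]]
ft_force: [-0.2, -0.2, -2.4]
finger_gap: 0.568
finger_force: 63.9
```

```bash
python3 go.py .5016 .2528 .03 -106
```

```text
t 8.13 pos [0.5012 0.2533 0.0309] yaw -106.01 q [ -59.    36.1   37.8  114.6  -33.7   40.6 -106.1] F [-0.2 -0.2 -2.4] gap 0.5675036396620737
cmd [0.0009 0.0007 0.0014] roll -0.0001 rows 0.026277518853649665 0.0009678695980729526
```

>>> play_rows --commands '[35, 0, 0, 0.001, 0, 35, 0, 0, 0.002, 0, 35, 0, 0, 0.003, 0, 35, 0, 0, 0.003, 0, 35, 0, 0, 0.003, 0]'

```text
t: 8.55
tool_pos: [0.5012, 0.2533, 0.0308]
tcp_rot: [[0.961, -0.276, -0.001], [-0.276, -0.961, 0.002], [-0.001, -0.001, -1.0]]
ft_force: [-5.0, -1.7, 14.6]
finger_gap: 0.574
finger_force: 65.7
```

Contact on the shoulder (14.6 N up). Open and retreat.

>>> play_rows --commands '[85, 0, 0, -0.001, 0, 85, 0, 0, -0.002, 0, 85, 0, 0, -0.002, 0, 85, 0, 0, -0.002, 0, 85, 0, 0, -0.002, 0, 85, 0, 0, -0.002, 0, 85, 0, 0, -0.002, 0, 85, 0, 0, -0.002, 0, 85, 0, 0, -0.002, 0]'

```text
t: 9.3
tool_pos: [0.5011, 0.2533, 0.0302]
tcp_rot: [[0.961, -0.276, -0.0], [-0.276, -0.961, 0.0], [-0.0, -0.0, -1.0]]
ft_force: [-0.4, -0.4, 0.8]
finger_gap: 0.994
finger_force: 0.0
```

>>> play_rows --commands '[85, 0, 0, -0.03, 0, 85, 0, 0, -0.07, 0, 85, 0, 0, -0.12, 0, 85, 0, 0, -0.18, 0, 85, 0, 0, -0.24, 0, 85, 0, 0, -0.3, 0, 85, 0, -0.1, -0.3, 0, 85, 0, -0.2, -0.3, 0, 85, 0, -0.3, -0.3, 0, 85, 0, -0.3, -0.3, 0]'

```text
t: 10.13
tool_pos: [0.547, 0.4156, 0.2106]
tcp_rot: [[0.961, -0.275, -0.0], [-0.275, -0.961, 0.001], [-0.001, -0.001, -1.0]]
ft_force: [1.4, -0.2, 0.7]
finger_gap: 0.996
finger_force: 0.0
```

```bash
python3 go.py .5016 .2528 .03 -106; python3 - <<'E'
from h import *
c=capture('scene'); t=capture('top')
cv2.imwrite('pics/end.png',np.hstack([cv2.resize(np.ascontiguousarray(x['pixels'][a:a+90,b:b+120,::-1]),(400,300),interpolation=2) for x,a,b in((c,235,330),(t,160,60))]))
for x in(c,t):
  P=cloud(x).reshape(-1,3); q=P[(np.hypot(P[:,0]-.5,P[:,1]-.252)<.07)&(P[:,2]>.046)&(P[:,2]<.058)]
  A=np.c_[q[:,:2],np.ones(len(q))]; co=np.linalg.lstsq(A,q[:,2],rcond=None)[0]
  print(len(q),"z",np.median(q[:,2]),"slope",co[:2],cv2.minAreaRect((q[:,:2]*1000).astype(np.float32)))
P=cloud(t).reshape(-1,3);q=P[(np.hypot(P[:,0]-.56,P[:,1]+.122)<.06)&(P[:,2]>.019)&(P[:,2]<.032)];print("round",q.mean(0))
E
```

```text
t 10.13 pos [0.547  0.4156 0.2106] yaw -105.98 q [ -69.7   34.7   45.3   89.4  -26.2   66.9 -125.1] F [ 1.4 -0.2  0.7] gap 0.996167885985083
cmd [0.0021 0.2821 0.3007] roll 0.0002 rows 5.933017491051324 0.0023825804294929516
552 z 0.05139985235022493 slope [-0.01500037 -0.00207737] ((505.5653381347656, 252.18446350097656), (53.30708312988281, 81.21842193603516), 69.74870300292969)
703 z 0.05227411346984345 slope [-0.00256876 -0.00036693] ((505.46881103515625, 251.5553741455078), (51.84308624267578, 79.05030822753906), 73.21990203857422)
round [ 0.56098655 -0.12272159  0.02422079]
```

View pics/end.png

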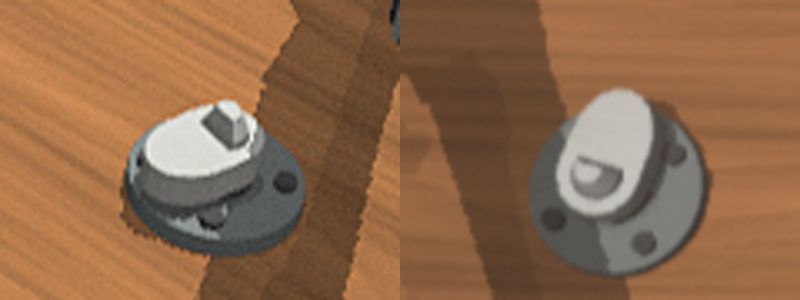

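The picture shows the cam on the shaft, with the shaft tip showing through the bore at right-crop (597,172). It is level, its top is at z ≈ 0.052 m (28+24 mm), and the flats match.

```bash
python3 -c "
from plant import *
print(finish_job())"
```

```text
the job is handed in; nothing more can be done
None
```

The D-bore cam is on the shaft, level and fully home on the shoulder with the flats matched. I let it go and handed the job in at about 10 s, with the round-bore cam left where it lay; the hand-in returned no verdict.

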